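# Step the thermocouple selector on by four clicks and log the reading

## Task

The thermocouple selector on the bench is four channels behind. With a fingertip, gently push its pointer knob round exactly four clicks clockwise (seen from above) so that it rests in that click stop, and only then press the round log button fully down and let it spring back. Touch only, do not pinch or force the knob, and leave the vial, the USB stick and the end cap where they are.

Things in the scene. Friction and masses are not known exactly. Their poses are not given: they have to be found in the camera images.
- selector: Instrument bolted to the bench: grey case 200 (x) by 300 (y) by 78 mm high, flat level top panel. Origin: centre of its underside. Its +x points to its rear (strip of 8 flush sockets), +y to its left. On the panel: pointer knob at (-22, 58) mm, log button at (-45, -85) mm; all else there is under 4 mm high. A flat steel hold-down foot juts out 26 mm at the middle of its left and right ends.
- dial_axis (a point): Point on the knob's vertical turning axis at the height of the panel (78 mm above the bench), fixed to the case, same axes as the case. Eight flush black position ticks lie around it on the panel, 38 to 47 mm from the axis, 30 degrees apart.
- pointer_tip (a point): Tip of the knob's pointer on its top face, 30 mm from the axis, 31 mm above the panel; its +x points out along the pointer. The knob: a grey skirt 66 mm across, up to 7 mm above the panel, and on it an upright black bar 12 mm thick, 7 to 31 mm above the panel, straight across the axis: 30 mm to the pointed end (white line on top), 28 mm to the square end. Push on the bar's side.
- dial (a joint): Knob angle, rad, growing clockwise seen from above. 8 click stops 0.5236 rad (30 deg) apart, 0 to 3.665, end stops just beyond. At 0 the pointer is 105 deg anticlockwise of the case's +x. Starts at rest in one of the first 4 stops. A spring detent: some 0.1 N m (3 to 5 N at 25 mm from the axis) moves it, resistance fades to half way, then it snaps by itself into the next stop, ahead of the finger.
- log_button (a joint): Travel of the log button in m: 0 up, 0.006 fully down on a firm stop. Springs back; 1.5 N starts it, 5 N holds it fully down. A plain grey cap 26 mm across in a steel ring 42 mm across and 12 mm high on the panel.
- log_button_top (a point): Centre of the top face of the log button's cap, 22 mm above the panel when it is up; it goes down with the cap.
- vial: Loose capped amber sample vial, 34 mm in diameter, 70 mm high, standing beside or in front of the case. Origin: centre of its underside. Not to be disturbed.
- usb_stick: Loose black USB stick with a steel plug, 58 mm long (its x), 19 mm wide, 10 mm high, lying beside or in front of the case. Origin: about the middle of its underside. Not to be disturbed.
- end_cap: Loose white plastic core-tube end cap, a disc 68 mm in diameter and 22 mm high, lying beside or in front of the case. Origin: centre of its underside. Not to be disturbed.

How it is judged:
By the outcome, as a careful person would: the job done as asked, in the order asked, and still so for the second after the job is handed in, with the robot touching nothing.
It also fails if it takes over 58 s, if anything falls off the work surface, if the arm or the gripper's body presses on something with over 40 N, if the wrist force passes 120 N, or if a joint passes its speed limit or range.

## Robot

A 6-joint arm with a two-finger parallel gripper is mounted at the origin on the work surface. World frame = base frame: x ahead of the robot, y to its left, z up, the work surface at z = 0. Lengths are in m, angles in rad, forces in N, time in s.
With the tool pointing down it reaches from about 0.35 to 0.975 m from the base axis. Payload 4.9 kg.
Tool frame: the origin (TCP) lies between the finger pads; the fingertips stand 19 mm ahead of it and the grasp point (between the pads) is the TCP; z points along the fingers, y is the line along which they close (so a half turn about z gives the same grasp; the last joint's range is limited). The gripper opens to 85 mm and grips with 20 to 120 N. Pads are 22 mm wide; open, the fingers measure 114 mm over their backs; the gripper's body (76 mm by 85 mm) begins 54 mm behind the grasp point. The pads swing forward as they close: fully open they stand 13 mm farther back than shut.
Start: joints at [1.12, 0.053, 1.613, -0, 1.476, -0.119], TCP at [0.204, 0.591, 0.25] pointing down, gripper open.
Joint ranges: [-3.01, 3.01], [-1.01, 2.22], [0.06, 2.58], [-1.02, 4.17], [0.09, 2.62], [-3.14, 3.14]. Speed limits (rad/s): [2.57, 2.57, 3.14, 3.14, 3.14, 3.14].

## Interface

Orientations are given as a rotation vector (axis times angle).
In Python, from station import ctrl gives the robot as it stands. The module is installed in compiled form; this text tells all that it offers.
- The arm moves only by the tool servo_tool, never from a script. Its argument "increments" is a list that holds one entry, the list of rows, each a list of 5 numbers: the finger opening in cm, from 0 to 8.54, then the shift along the tool's x, y, z in cm, then the turn about the tool's z in degrees. A call has 1 to 5 rows; each row is the pose to reach, as a shift and turn from the pose commanded when the call began, along the tool's axes at that moment; what a row does not reach only later rows make up. A row lasts 1/10 s, in which the tool goes at most 50 mm and 8.59 degrees, less where a joint would pass 70% of its speed; a pose out of reach is approached as far as the arm can. A call with a gripper value outside its range is refused whole. The fingers move at their own pace and stop on an object; "newtons" is the grip in N (left out, the last holds). Time passes only in rows, so rows that repeat a pose let the fingers close. It gives the time, the measured TCP pose, the force, the opening and the grip force at its end, in the units of the state.
- ctrl.get_obs(): the state, without advancing time (a new reading comes with each control period).
- ctrl.get_image(name): name is "side" or "top" or "wrist"; returns a dict with "img" (420x560x3 uint8, red, green, blue), "fx", "fy", "cx", "cy" (pixels), "rvec" (rotation vector, rad) and "tvec" (3), from world to camera coordinates, as OpenCV has them; the wrist camera has in their place "mount" (4x4, takes a point from camera to tool coordinates, whose origin is the TCP and whose axes are the flange's). Camera axes: x right, y down, z forward; pixel columns grow to the right and rows downward; lengths in m; the calibration is good to about 2 mm. A picture is of the moment at which its call begins: read the wrist's pose just before it. There is no depth.
- ctrl.finish_job(): hands the job in; it is judged then, once.
The state is a dict: "t": time; "q": joint angles; "dq": joint speeds; "effort": joint torques, N m; "tool_pos": TCP position; "tool_rot": TCP orientation; "contact_force": force on the tool from outside, world axes, zero at the start; "wrist_torque": the same for the moment, N m; "opening": finger opening in m; "grip_force": force on a finger pad.
Only numpy, scipy, OpenCV 4.12 (cv2) and the standard library are available. Lean on these libraries where they do the work, as an engineer would, in place of code of your own. Each camera call takes 0.05 s, during which the arm holds its last target. There are 200 camera calls.

## Working session

There is one attempt and no reset: what is moved stays moved. The work goes in short steps, Python scripts to look and compute and a tool call to move; the robot and the scene stay as the last step left them, time stands still between calls to the robot, and variables do not carry over. Pictures are saved under pics/ and viewed, at most 10 in all, crops included, and the job is handed in when it is done.

Besides the shell and the picture viewer there is one more tool, called after ">>>" as a command line: name --argument value ..., lists and objects as JSON in quotes. servo_tool: Moves the arm, as the interface text tells. Its arguments: {"type":"object","properties":{"increments":{"type":"array"},"newtons":{"type":"number"}},"required":["increments"]}

```bash
mkdir -p pics; cat > h.py <<'E'
import numpy as np,cv2
from station import ctrl
def snap(name,fn,crop=None,scale=1):
    o=ctrl.get_obs();d=ctrl.get_image(name);im=d["img"][:,:,::-1]
    if crop: x0,y0,x1,y1=crop; im=im[y0:y1,x0:x1]
    cv2.imwrite("pics/"+fn,cv2.resize(im,None,fx=scale,fy=scale,interpolation=cv2.INTER_CUBIC)); return o,d
def cam(name,d,o=None):
    K=np.array([[d["fx"],0,d["cx"]],[0,d["fy"],d["cy"]],[0,0,1]])
    if name=="wrist":
        T=np.eye(4);T[:3,:3]=cv2.Rodrigues(np.array(o["tool_rot"],float))[0];T[:3,3]=o["tool_pos"]
        W=T@np.array(d["mount"]);R=W[:3,:3].T;t=-R@W[:3,3]
    else:
        R=cv2.Rodrigues(np.array(d["rvec"],float))[0];t=np.array(d["tvec"],float)
    return K,R,t
def toz(c,u,v,z):
    K,R,t=c;r=R.T@np.linalg.inv(K)@[u,v,1];C=-R.T@t
    return C+r*(z-C[2])/r[2]
def px(c,P):
    K,R,t=c;q=K@(R@np.array(P)+t);return q[:2]/q[2]
E
python3 - <<'E'
from h import *
import pickle
o,d=snap("top","t1.png",scale=1.4); pickle.dump(cam("top",d),open("top.pkl","wb"))
o2,d2=snap("side","s1.png",scale=1.4); pickle.dump(cam("side",d2),open("side.pkl","wb"))
print(o); c=cam("top",d);print(-c[1].T@c[2],c[0]); c=cam("side",d2);print(-c[1].T@c[2])
R=cv2.Rodrigues(np.array(o["tool_rot"],float))[0];print(R)
E
```

```text
{'t': 0.0, 'q': array([ 1.11998841e+00,  5.33891359e-02,  1.61429194e+00,  5.04570262e-06,
        1.47602913e+00, -1.18999728e-01]), 'dq': array([-0.00094745, -0.00088338, -0.00169458,  0.00062209,  0.00150903,
        0.0006309 ]), 'effort': array([ 9.17788602e-04, -3.93696356e+01, -3.70175171e+01, -2.69451175e-05,
        7.23664052e-03,  8.48979852e-06]), 'tool_pos': array([0.20333484, 0.59037471, 0.24904421]), 'tool_rot': array([-0.51871682, -3.09786339,  0.00318933]), 'contact_force': array([-0.64013822, -0.19841215,  0.43608623]), 'wrist_torque': array([ 0.0057576 ,  0.00918733, -0.00996141]), 'grip_force': 0.0, 'opening': 0.08518403599673002}
[0.3060317  0.07228369 1.28846423] [[495.49030958   0.         273.14739898]
 [  0.         495.49030958 212.39819156]
 [  0.           0.           1.        ]]
[ 0.36762159 -0.63816726  0.91583376]
[[-9.45454590e-01  3.25752604e-01 -9.27123945e-04]
 [ 3.25753822e-01  9.45452708e-01 -1.90381107e-03]
 [ 2.56380429e-04 -2.10198109e-03 -9.99997758e-01]]
```

View pics/t1.png

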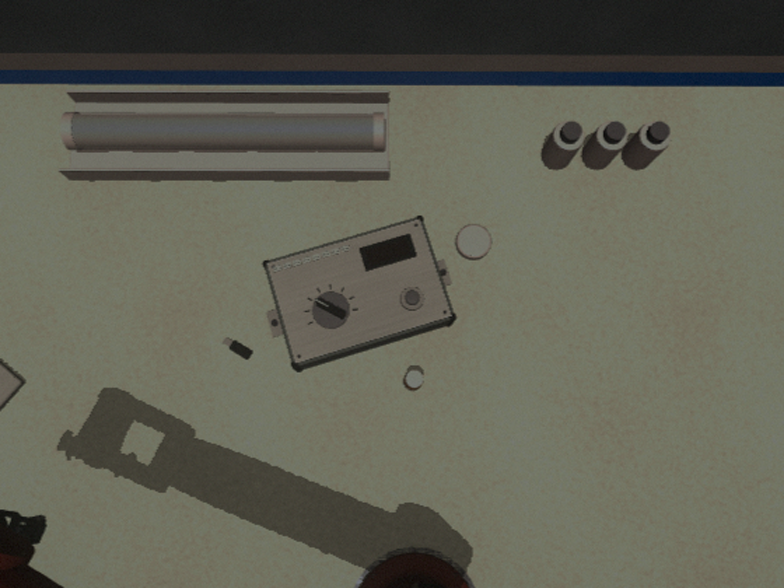

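View pics/s1.png

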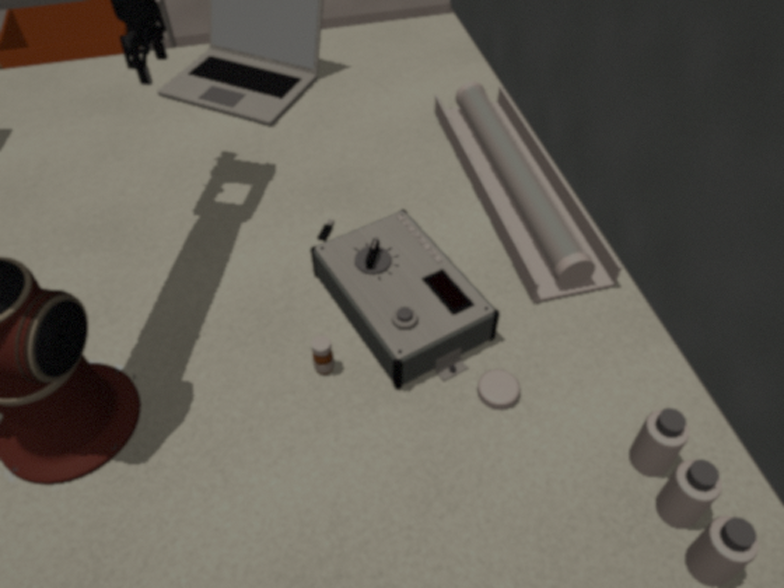

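The top view shows the case with corners near (266,263), (421,217), (454,319) and (296,367) in the enlarged picture. The knob is near (330,309) and the button near (412,298). The vial is at (414,378), the USB stick at (238,348) and the end cap at (473,241). I'll enlarge the case next.

```bash
python3 - <<'E'
from h import *
snap("top","t2.png",crop=(180,145,340,265),scale=5)
E
```

```text
(no output)
```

View pics/t2.png

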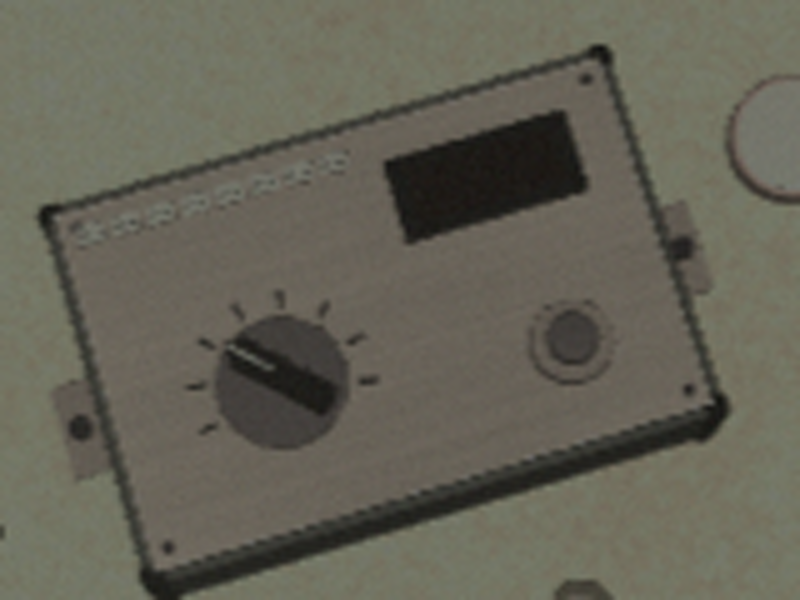

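The crop shows:
- **Panel corners:** (48,213), (602,50), (720,405) and (150,575).
- **Ticks:** 0 is at (208,430), and they run clockwise to 7 at (369,380).
- **Pointer:** the tip is near (230,347) and the square end near (325,402). It seems to be at stop 2.
- **Button:** near (573,337).

```bash
python3 - <<'E'
from h import *
import pickle
from scipy.optimize import least_squares
c=pickle.load(open("top.pkl","rb"))
f=lambda x,y,z:toz(c,180+(x+.5)/5-.5,145+(y+.5)/5-.5,z)
tk=[(208,430),(196,386),(207,344),(238,310),(280,299),(323,309),(357,339),(369,380)]
T=np.array([f(*p,.078)[:2] for p in tk])
co=np.array([f(*p,.078)[:2] for p in [(48,213),(602,50),(720,405),(150,575)]])
lc=np.array([(100,150),(100,-150),(-100,-150),(-100,150)])/1e3
B=f(573,337,.1)[:2]
def tr(p,l): a=p[2];R=np.array([[np.cos(a),-np.sin(a)],[np.sin(a),np.cos(a)]]);return p[:2]+np.asarray(l)@R.T
ax=np.array([-.022,.058])
th=np.radians(105-30*np.arange(8)); lt=ax+.0425*np.c_[np.cos(th),np.sin(th)]
res=lambda p:np.r_[(tr(p,lc)-co).ravel()*.7,(tr(p,lt)-T).ravel(),tr(p,[-.045,-.085])-B]
s=least_squares(res,[*co.mean(0),0]);p=s.x
print("case",p,np.degrees(p[2]));print(np.round(res(p)*1e3,1))
A=tr(p,ax);print("axis",A,"button",tr(p,[-.045,-.085]),B)
t=f(230,347,.109)[:2];q=f(325,402,.109)[:2];v=t-q
for w in(v,t-A): 
  a=np.degrees(np.arctan2(w[1],w[0])-p[2]);print("pointer",a,(105-a)/30,np.linalg.norm(w))
print("vial",f(580,590,.07),"")
d=lambda x,y,z:toz(c,x/1.4,y/1.4,z)
print("usb",d(238,348,.01),"vial",d(414,378,.07),"cap",d(473,241,.022))
E
```

```text
case [0.56579238 0.09674243 0.29291268] 16.782660410195202
[ 2.2  3.4  3.  -1.7 -2.2 -3.1 -4.3  1.4  1.1 -0.3  0.1 -0.2  0.3 -0.2
 -1.  -0.1 -0.2 -0.2 -0.1 -0.2  0.2  0.8 -0.1  0.5  0.7 -0.2]
axis [0.52798239 0.14591971] button [0.54725215 0.00236945] [0.5465903  0.00255447]
pointer 42.769635749342264 2.0743454750219246 0.05358735670976013
pointer 46.02569993215759 1.9658100022614136 0.026540542892161244
vial [ 0.42564401 -0.00099627  0.07      ] 
usb [0.46885389 0.32000546 0.01      ] vial [ 0.40749688 -0.00103004  0.07      ] cap [ 0.67019842 -0.11948266  0.022     ]
```

```bash
cat >> h.py <<'E'
A=np.array([.5280,.1459]);B=np.array([.5469,.0025])
def rel(P,phi):
    """shift (cm) and turn (deg) from the measured pose to TCP P with tool x at world angle phi deg"""
    o=ctrl.get_obs();R=cv2.Rodrigues(np.array(o["tool_rot"],float))[0]
    ph=np.degrees(np.arctan2(R[1,0],R[0,0]));d=R.T@(np.array(P)-o["tool_pos"])*100
    return np.round(np.r_[d,(ph-phi+180)%360-180],2),ph
def fing(al,r=.018,off=.017):
    a=np.radians(al);return A+r*np.array([np.cos(a),np.sin(a)])+off*np.array([-np.sin(a),np.cos(a)])
E
python3 - <<'E'
from h import *
print(rel([*fing(90),.20],180-0),rel([*fing(85),.20],175),fing(85))
d=ctrl.get_image("wrist");print(np.round(d["mount"],3))
E
```

```text
(array([-42.98, -30.3 ,   4.97, -19.01]), np.float64(160.98998789243694)) (array([-43.09, -30.12,   4.97, -14.01]), np.float64(160.98998789243694)) [0.51263349 0.16531315]
[[ 0.    -0.956 -0.292  0.074]
 [ 1.    -0.     0.001  0.   ]
 [-0.001 -0.292  0.956 -0.123]
 [ 0.     0.     0.     1.   ]]
```

>>> servo_tool --increments '[[[0,-4,-2.8,0,-3],[0,-8,-5.6,0,-6],[0,-12,-8.4,0,-9],[0,-16,-11.2,0,-12],[0,-20,-14,0,-14]]]' --newtons 20

```text
t: 0.7
tool_pos: [0.3477, 0.3917, 0.2502]
tool_rot: [0.134, 3.139, 0.0]
contact_force: [0.7, 0.4, 1.2]
opening: 0.0127
grip_force: 0.0
```

```bash
python3 - <<'E'
from h import *
print(rel([*fing(85),.20],175),ctrl.get_obs()["tool_pos"])
E
```

```text
(array([-18.36, -21.15,   5.02,   0.12]), np.float64(175.1186863993314)) [0.34768372 0.39170369 0.25016504]
```

>>> servo_tool --increments '[[[0,-3,-3.5,0,0],[0,-6.2,-7.2,0.5,0],[0,-9.4,-10.9,1,0],[0,-12.6,-14.6,2,0],[0,-15.8,-18.3,3,0]]]'

```text
t: 1.2
tool_pos: [0.4894, 0.1955, 0.2203]
tool_rot: [0.137, 3.138, 0.001]
contact_force: [0.2, 0.5, -0.4]
opening: -0.0001
grip_force: 0.0
```

>>> servo_tool --increments '[[[0,-2.5,-2.8,1,0],[0,-2.5,-2.8,2,0],[0,-2.5,-2.8,2,0]]]'

```text
t: 1.5
tool_pos: [0.51, 0.1665, 0.1981]
tool_rot: [-0.14, -3.134, 0.001]
contact_force: [-0.4, -0.2, 0.2]
opening: 0.0
grip_force: 0.0
```

```bash
python3 - <<'E'
from h import *
o,d=snap("wrist","w1.png",scale=1.4)
c=cam("wrist",d,o);print(rel([*fing(85),.113],175))
a=np.radians(61.8)
for P in ([*A,.078],[*(A+.03*np.array([np.cos(a),np.sin(a)])),.109],[*B,.1]): print(px(c,P)*1.4)
R=cv2.Rodrigues(np.array(o["tool_rot"],float))[0]
for z in (0,.019,.032): print(z,px(c,o["tool_pos"]+R@[0.0,0,z])*1.4)
snap("side","s2.png",crop=(200,100,360,220),scale=5)
E
```

```text
(array([-0.29, -0.18,  8.62, -0.02]), np.float64(174.9755974790511))
[360.29499742 327.02135943]
[410.97150722 370.84037787]
[ 95.98922278 396.7799475 ]
0 [393.4215414  409.25735311]
0.019 [393.49150321 379.45885698]
0.032 [393.53073845 362.74758116]
```

View pics/w1.png

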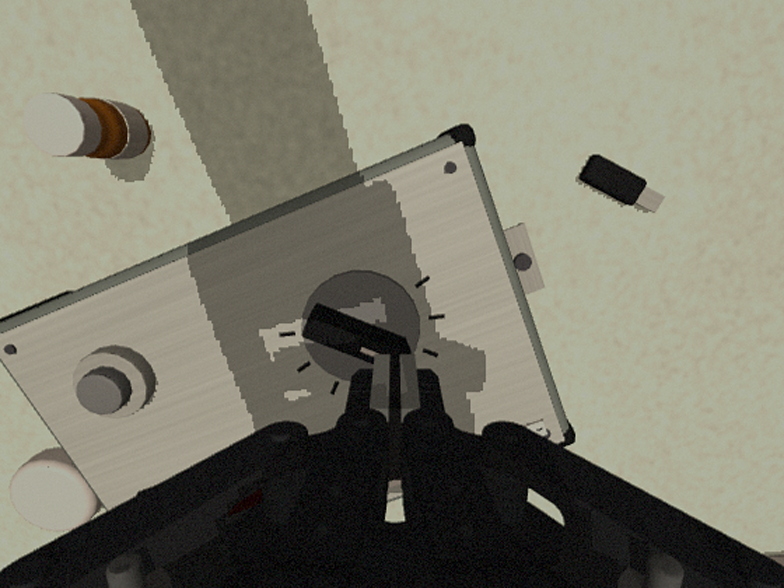

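View pics/s2.png

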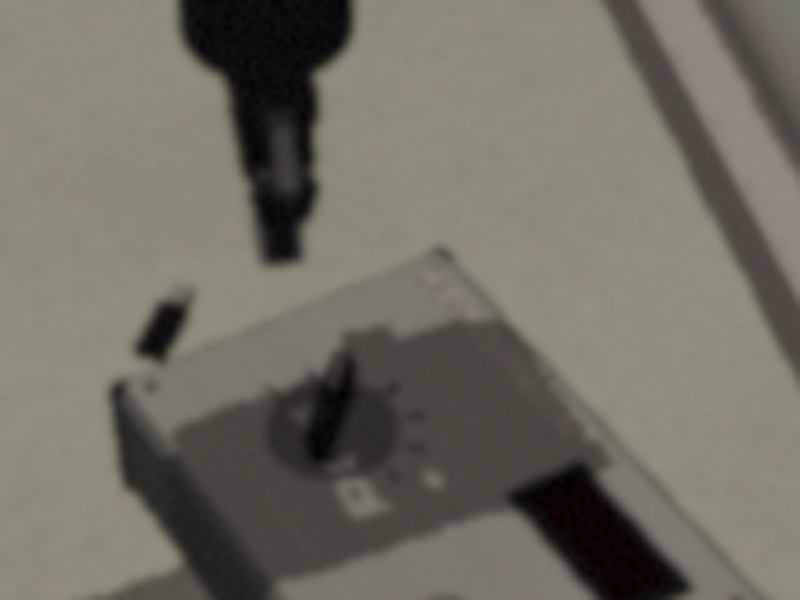

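The wrist view has the knob centre near (361,325), which matches the prediction. The closed fingertips end at row 355, columns 375–413. The side crop shows the tips at about (280,262), well clear above the knob. I'll check the tip length against both views.

```bash
python3 - <<'E'
from h import *
import pickle
o=ctrl.get_obs();s=pickle.load(open("side.pkl","rb"))
R=cv2.Rodrigues(np.array(o["tool_rot"],float))[0];d=ctrl.get_image("wrist");c=cam("wrist",d,o)
for z in (.014,.019,.025,.032):
  print(z,*[(np.round((px(s,P)-[200,100])*5),np.round(px(c,P)*1.4)) for x,y in((0,0),(.011,0),(-.011,0),(.011,.009)) for P in [o["tool_pos"]+R@[x,y,z]]])
E
```

```text
0.014 (array([281., 245.]), array([393., 387.])) (array([258., 248.]), array([393., 356.])) (array([305., 243.]), array([393., 416.])) (array([256., 235.]), array([421., 356.]))
0.019 (array([282., 253.]), array([393., 379.])) (array([259., 256.]), array([393., 350.])) (array([305., 251.]), array([394., 408.])) (array([256., 243.]), array([420., 350.]))
0.025 (array([283., 263.]), array([394., 371.])) (array([259., 266.]), array([394., 343.])) (array([306., 260.]), array([394., 399.])) (array([257., 253.]), array([419., 343.]))
0.032 (array([283., 274.]), array([394., 363.])) (array([260., 277.]), array([394., 335.])) (array([306., 271.]), array([394., 390.])) (array([258., 264.]), array([418., 335.]))
```

>>> servo_tool --increments '[[[0,-0.3,-0.2,3,0],[0,-0.3,-0.2,6,0],[0,-0.3,-0.2,7.5,0],[0,-0.3,-0.2,8.5,0],[0,-0.3,-0.2,8.5,0]]]'

```text
t: 2.15
tool_pos: [0.513, 0.1654, 0.1145]
tool_rot: [-0.136, -3.137, 0.001]
contact_force: [0.3, -0.7, 0.8]
opening: 0.0004
grip_force: 0.0
```

```bash
cat >> h.py <<'E'
def arc(al0,als,z=.113):
    for al in als: print(al,rel([*fing(al),z],al+90)[0])
E
python3 - <<'E'
from h import *
arc(85,[82,79,75,71,67,63,59])
o=ctrl.get_obs();print(o["wrist_torque"])
E
```

```text
82 [-0.06  0.07  0.15  3.05]
79 [-0.16  0.15  0.15  6.05]
75 [-0.3   0.25  0.15 10.05]
71 [-0.45  0.34  0.15 14.05]
67 [-0.6   0.42  0.15 18.05]
63 [-0.76  0.49  0.15 22.05]
59 [-0.93  0.55  0.15 26.05]
[ 0.02676607 -0.01024765 -0.01075625]
```

>>> servo_tool --increments '[[[0,-0.16,0.15,0.1,6],[0,-0.3,0.25,0.1,10],[0,-0.45,0.34,0.1,14],[0,-0.6,0.42,0.1,18],[0,-0.7,0.46,0.1,20.5]]]'

```text
t: 2.65
tool_pos: [0.5206, 0.1695, 0.1158]
tool_rot: [-0.696, -3.061, 0.0]
contact_force: [-5.3, 0.2, 3.5]
opening: -0.0
grip_force: 3.0
```

```bash
python3 - <<'E'
from h import *
arc(0,[62,59,56,53,50,47,44,41])
E
```

```text
62 [-0.07  0.07  0.28  2.38]
59 [-0.17  0.15  0.28  5.38]
56 [-0.27  0.23  0.28  8.38]
53 [-0.38  0.3   0.28 11.38]
50 [-0.49  0.36  0.28 14.38]
47 [-0.61  0.42  0.28 17.38]
44 [-0.72  0.48  0.28 20.38]
41 [-0.84  0.52  0.28 23.38]
```

```bash
python3 - <<'E'
from h import *
o,d=snap("side","s3.png",crop=(230,120,310,180),scale=10);print(o["tool_pos"],o["contact_force"],ctrl.get_obs()["contact_force"],ctrl.get_obs()["wrist_torque"])
E
```

```text
[0.52055996 0.16946432 0.11584819] [-5.30270614  0.15953339  3.53908269] [-6.56696223  0.04582635  3.12841616] [-0.02219853  0.98431216 -0.02932405]
```

View pics/s3.png

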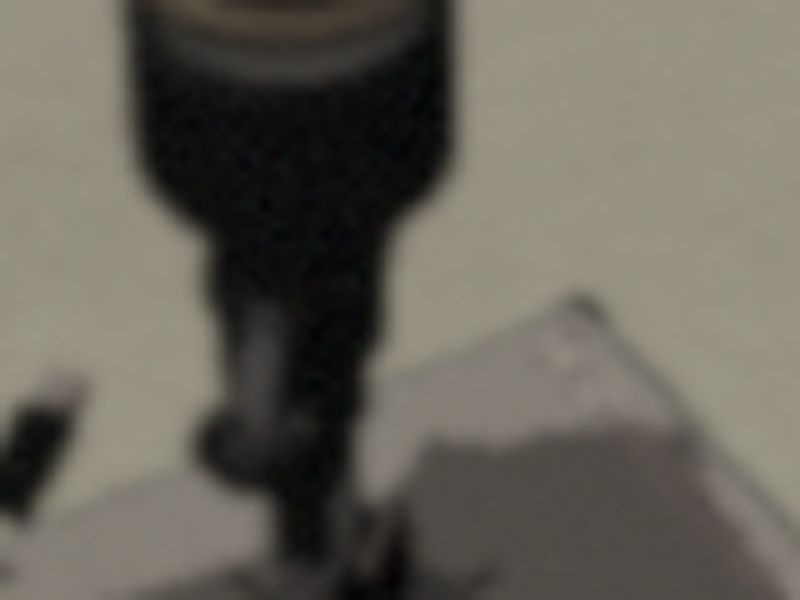

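The finger sits beside the pointer bar, low on its side and in contact at about 6 N, as wanted. I'll go on along the arc about the dial axis and ease the height slightly.

>>> servo_tool --increments '[[[0,-0.1,0.09,-0.1,3],[0,-0.2,0.17,-0.2,6],[0,-0.3,0.24,-0.2,9],[0,-0.41,0.31,-0.2,12],[0,-0.52,0.38,-0.2,15]]]'

```text
t: 3.2
tool_pos: [0.5264, 0.1708, 0.1166]
tool_rot: [-1.089, -2.944, 0.0]
contact_force: [-3.2, 1.0, -2.9]
opening: 0.0
grip_force: 1.5
```

```bash
cat >> h.py <<'E'
def alpha():
    o=ctrl.get_obs();R=cv2.Rodrigues(np.array(o["tool_rot"],float))[0];ph=np.degrees(np.arctan2(R[1,0],R[0,0]))-90
    v=o["tool_pos"][:2]-A;u=np.array([np.cos(np.radians(ph)),np.sin(np.radians(ph))]);f=o["contact_force"]
    print("al %.1f r %.1f off %.1f z %.1f  f along bar %.1f push %.1f up %.1f"%(ph,*(1e3*np.array([v@u,v@[-u[1],u[0]],o["tool_pos"][2]])),f[:2]@u,f[:2]@[-u[1],u[0]],f[2]))
E
python3 -c "from h import *;alpha()"
```

```text
al 49.4 r 17.9 off 17.4 z 116.6  f along bar -1.4 push 3.0 up -2.9
```

>>> servo_tool --increments '[[[0,-0.1,0.09,0,3],[0,-0.2,0.17,0,6],[0,-0.3,0.24,0,9],[0,-0.3,0.24,0,9]]]'

```text
t: 3.6
tool_pos: [0.5324, 0.1705, 0.1182]
tool_rot: [1.314, 2.851, 0.003]
contact_force: [0.1, 0.1, -0.1]
opening: -0.0003
grip_force: 0.1
```

```bash
python3 -c "from h import *;alpha()
o,d=snap('top','t3.png',crop=(200,180,280,240),scale=8)"
```

```text
al 40.5 r 19.3 off 15.8 z 118.2  f along bar 0.1 push 0.0 up -0.1
```

View pics/t3.png

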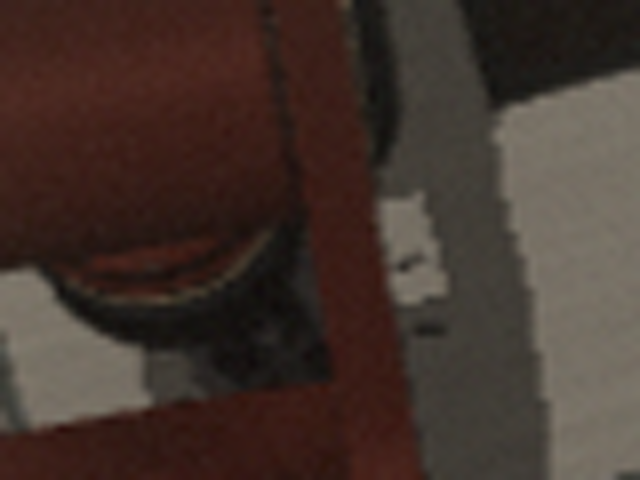

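Force has dropped to zero, so click 1 is done (the top view is blocked by the arm). I'll continue, correcting the small radial drift.

>>> servo_tool --increments '[[[0,-0.0,-0.04,0.2,3],[0,-0.1,0.04,0.3,6],[0,-0.2,0.11,0.3,9],[0,-0.31,0.18,0.3,12],[0,-0.42,0.25,0.3,15]]]'

```text
t: 4.15
tool_pos: [0.5355, 0.1695, 0.1141]
tool_rot: [-1.677, -2.654, -0.002]
contact_force: [-2.6, 2.7, 0.9]
opening: 0.0002
grip_force: 2.1
```

```bash
python3 -c "from h import *;alpha()"
```

```text
al 25.4 r 16.9 off 18.1 z 114.1  f along bar -1.2 push 3.5 up 0.9
```

>>> servo_tool --increments '[[[0,-0.1,0.09,0,3],[0,-0.2,0.17,0,6],[0,-0.3,0.24,0,9],[0,-0.41,0.31,0,12],[0,-0.52,0.38,0,15]]]'

```text
t: 4.65
tool_pos: [0.5421, 0.1656, 0.1142]
tool_rot: [2.009, 2.414, 0.002]
contact_force: [-0.1, 0.7, 0.2]
opening: 0.0001
grip_force: 0.0
```

```bash
python3 -c "from h import *;alpha()"
```

```text
al 10.4 r 17.4 off 16.8 z 114.2  f along bar -0.0 push 0.7 up 0.2
```

Click 2 is done (force about 0 at α = 10°, expected stop 1.8°). Now for click 3.

>>> servo_tool --increments '[[[0,-0.1,0.09,0,3],[0,-0.2,0.17,0,6],[0,-0.3,0.24,0,9],[0,-0.41,0.31,0,12],[0,-0.52,0.38,0,15]]]'

```text
t: 5.15
tool_pos: [0.5465, 0.1623, 0.1143]
tool_rot: [-2.307, -2.13, -0.004]
contact_force: [-1.9, 4.6, -0.4]
opening: -0.0001
grip_force: 2.1
```

```bash
python3 -c "from h import *;alpha()"
```

```text
al -4.6 r 17.1 off 17.8 z 114.3  f along bar -2.2 push 4.4 up -0.4
```

>>> servo_tool --increments '[[[0,-0.1,0.09,0,3],[0,-0.2,0.17,0,6],[0,-0.3,0.24,0,9],[0,-0.41,0.31,0,12],[0,-0.52,0.38,0,15]]]'

```text
t: 5.65
tool_pos: [0.5502, 0.1557, 0.1143]
tool_rot: [2.566, 1.812, 0.002]
contact_force: [-0.5, -0.1, -0.1]
opening: 0.0
grip_force: 0.0
```

```bash
python3 -c "from h import *;alpha()"
```

```text
al -19.5 r 17.6 off 16.7 z 114.3  f along bar -0.4 push -0.3 up -0.1
```

Click 3 is done. For click 4 I'll stop just past its halfway point.

>>> servo_tool --increments '[[[0,-0.1,0.09,0,3],[0,-0.2,0.17,0,6],[0,-0.3,0.24,0,9],[0,-0.41,0.31,0,12],[0,-0.52,0.38,0,15]]]'

```text
t: 6.15
tool_pos: [0.5524, 0.1506, 0.1144]
tool_rot: [-2.78, -1.46, -0.006]
contact_force: [1.7, 4.2, -1.0]
opening: 0.0001
grip_force: 2.2
```

```bash
python3 -c "from h import *;alpha()"
```

```text
al -34.6 r 17.4 off 17.7 z 114.4  f along bar -1.0 push 4.4 up -1.0
```

>>> servo_tool --increments '[[[0,-0.1,0.09,0,3],[0,-0.2,0.17,0,6],[0,-0.3,0.24,0,9],[0,-0.41,0.31,0,12],[0,-0.41,0.31,0,12]]]'

```text
t: 6.65
tool_pos: [0.5523, 0.1443, 0.1143]
tool_rot: [2.917, 1.165, 0.003]
contact_force: [-0.5, -0.1, 0.2]
opening: 0.0003
grip_force: 0.2
```

```bash
python3 -c "from h import *;alpha()"
```

```text
al -46.4 r 17.9 off 16.5 z 114.3  f along bar -0.3 push -0.4 up 0.2
```

Force is free again. I'll back off, rise and check the knob.

>>> servo_tool --increments '[[[0,0.8,0,0,0],[0,0.8,0,-2,0],[0,0.8,0,-5,0],[0,0.8,0,-8,0],[0,0.8,0,-8,0]]]'

```text
t: 7.15
tool_pos: [0.5609, 0.1504, 0.1994]
tool_rot: [2.915, 1.165, 0.016]
contact_force: [0.2, 1.1, 0.5]
opening: -0.0002
grip_force: 0.0
```

```bash
python3 - <<'E'
from h import *
o,d=snap("wrist","w2.png",scale=1.4);c=cam("wrist",d,o)
for k in (5,6,7):
  for L in (.03,-.028):
    a=np.radians(121.8-30*k);print(k,L,np.round(px(c,[*(A+L*np.array([np.cos(a),np.sin(a)])),.109])*1.4))
print(np.round(px(c,[*B,.1])*1.4),o["contact_force"],rel([*B,.15],o and rel([*B,.15],0)[1]))
E
```

```text
5 0.03 [412. 346.]
5 -0.028 [303. 379.]
6 0.03 [413. 374.]
6 -0.028 [300. 353.]
7 0.03 [399. 398.]
7 -0.028 [312. 328.]
[562. 491.] [0.18421626 1.06141511 0.53213241] (array([-11.13,   9.81,   4.66,   0.  ]), np.float64(43.5658828599625))
```

View pics/w2.png

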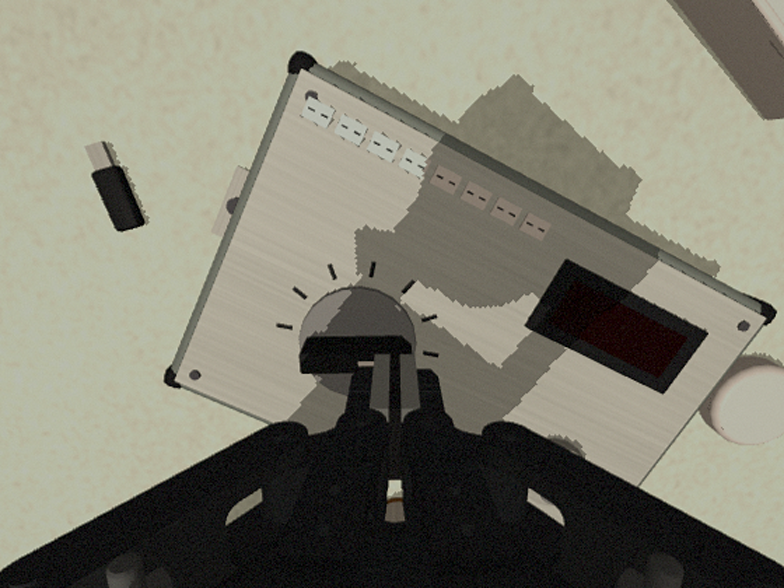

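The bar looks close to stop 6, but the fingers hide its tip. I'll move over the button with the camera side turned toward the knob, then check again.

>>> servo_tool --increments '[[[0,-2.5,2.2,0,-8],[0,-5,4.4,0,-16],[0,-7.5,6.6,0,-24],[0,-10,8.8,0,-32],[0,-11.1,9.8,0,-40]]]'

```text
t: 7.7
tool_pos: [0.5436, 0.0001, 0.1917]
tool_rot: [-2.338, -2.096, 0.003]
contact_force: [-0.0, 1.2, -0.2]
opening: 0.0
grip_force: 0.0
```

```bash
python3 - <<'E'
from h import *
o,d=snap("wrist","w3.png",scale=1.4);c=cam("wrist",d,o)
for k in (5,6,7):
  for L in (.03,-.028):
    a=np.radians(121.8-30*k);print(k,L,np.round(px(c,[*(A+L*np.array([np.cos(a),np.sin(a)])),.109])*1.4))
for dx in((0,0),(.021,0),(0,.021)): print(np.round(px(c,[B[0]+dx[0],B[1]+dx[1],.09])*1.4))
print(np.round(px(c,[*B,.1])*1.4),o["tool_pos"],rel([*B,.13],83))
E
```

```text
5 0.03 [386.  -2.]
5 -0.028 [242. -68.]
6 0.03 [362.  33.]
6 -0.028 [ 263. -105.]
7 0.03 [327.  50.]
7 -0.028 [ 298. -124.]
[401. 299.]
[442. 294.]
[396. 259.]
[401. 305.] [5.43603523e-01 1.46073390e-04 1.91748972e-01] (array([0.38, 0.3 , 6.18, 0.9 ]), np.float64(83.90261323822733))
```

View pics/w3.png

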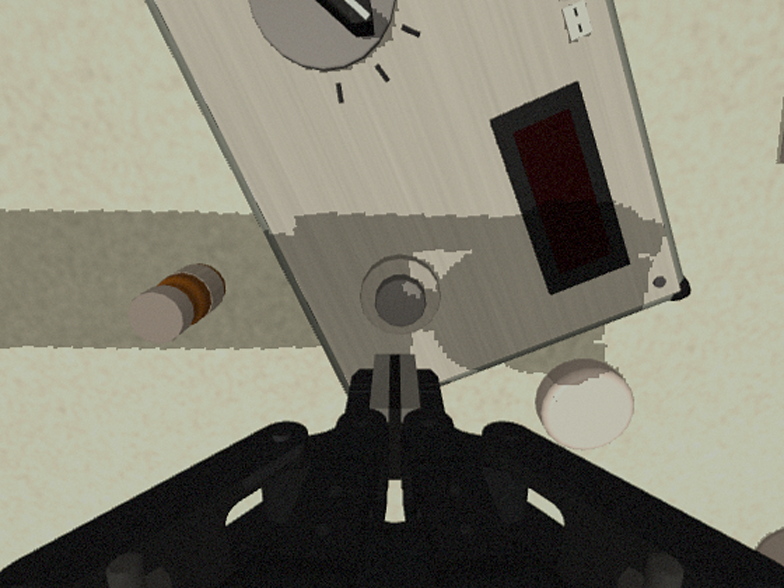

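The button is where predicted, near (400,300). The pointer seems to lie slightly short of stop 6, so I'll take a better-centred view and fit the bar angle numerically.

>>> servo_tool --increments '[[[0,3,0,-1,0],[0,6,0,-3,0],[0,8,0,-4,0],[0,8,0,-4,0]]]'

```text
t: 8.15
tool_pos: [0.5542, 0.0842, 0.2343]
tool_rot: [2.342, 2.093, 0.003]
contact_force: [0.1, -0.6, 0.6]
opening: 0.0001
grip_force: 0.0
```

```bash
cat >> h.py <<'E'
def model(c,a,Ax,dz=0):
    a=np.radians(a);u=np.array([np.cos(a),np.sin(a)]);n=np.array([-u[1],u[0]])
    out=[(-28,6),(-28,-6),(22,-6),(30,0),(22,6)]
    return np.array([px(c,[*(Ax+(p*u+q*n)/1e3),z]) for z in (.085,.109) for p,q in out],np.float32)
def fit(im,c,Ax):
    g=cv2.GaussianBlur(im.max(2),(3,3),0).astype(float)
    # ring contrast: mean inside hull minus mean over the skirt outside it
    sk=np.array([px(c,[*(Ax+.031*np.array([np.cos(t),np.sin(t)])),.085]) for t in np.linspace(0,6.28,60)],np.float32)
    S=np.zeros(g.shape,np.uint8);cv2.fillPoly(S,[sk.astype(int)],1)
    best=[]
    for a in np.arange(-110,75,1.):
        M=np.zeros(g.shape,np.uint8);cv2.fillConvexPoly(M,cv2.convexHull(model(c,a,Ax)).astype(int),1)
        i=M>0;o=(S>0)&~i
        best.append((g[o].mean()-g[i].mean(),a))
    return sorted(best)[::-1][:4]
E
python3 - <<'E'
from h import *
o,d=snap("wrist","w4.png");c=cam("wrist",d,o);im=d["img"]
for dx in(-2,0,2):
  for dy in (-2,0,2): print(dx,dy,np.round(fit(im,c,A+np.array([dx,dy])/1e3),1).tolist()[:2])
p=px(c,[*A,.1]);print(p,"k6 expected -58.2")
v=cv2.resize(im[:,:,::-1],None,fx=1.4,fy=1.4).copy()
x,y=(np.round(p)).astype(int);y0,x0=max(y-60,0),max(x-75,0)
cr=cv2.resize(im[y0:y0+120,x0:x0+150,::-1],None,fx=5,fy=5,interpolation=cv2.INTER_CUBIC)
for a,col in((-58.2,(0,255,0)),(-48,(0,0,255))):
  m=(model(c,a,A)[5:]-[x0,y0]+.5)*5;cv2.polylines(cr,[m.astype(int)],True,col,1)
cv2.imwrite("pics/k4.png",cr)
E
```

```text
-2 -2 [[54.6, -45.0], [53.8, -49.0]]
-2 0 [[65.4, -44.0], [64.9, -48.0]]
-2 2 [[70.2, -45.0], [69.1, -46.0]]
0 -2 [[67.9, -46.0], [66.4, -47.0]]
0 0 [[74.6, -46.0], [74.5, -45.0]]
0 2 [[69.5, -42.0], [69.1, -45.0]]
2 -2 [[73.4, -45.0], [73.3, -44.0]]
2 0 [[72.2, -45.0], [71.1, -43.0]]
2 2 [[66.8, -37.0], [66.6, -39.0]]
[237.92701596 130.78425051] k6 expected -58.2
```

View pics/k4.png

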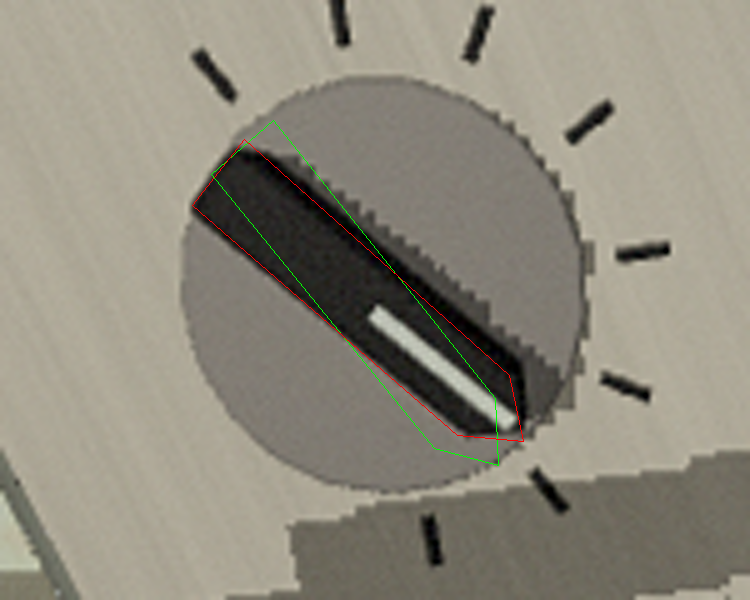

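The enlarged view settles it: the bar is at about −46°, between tick 5 at (625,387) and tick 6 at (550,490). The last click is hanging just past halfway and needs a slightly longer push, so I'll go back to it.

```bash
python3 -c "
from h import *
print(rel([*fing(-36,off=.02),.17],54),rel([*fing(-36,off=.02),.1145],54))"
```

```text
(array([ 6.82, -0.69,  6.3 , 29.56]), np.float64(83.56282744039683)) (array([ 6.82, -0.69, 11.85, 29.56]), np.float64(83.56282744039683))
```

>>> servo_tool --increments '[[[0,2.5,-0.3,1,8],[0,5,-0.5,2,16],[0,6.8,-0.7,4,24],[0,6.8,-0.7,6,29.5],[0,6.8,-0.7,6.3,29.5]]]'

```text
t: 8.7
tool_pos: [0.5515, 0.1495, 0.1654]
tool_rot: [-2.797, -1.425, 0.013]
contact_force: [-0.5, -0.9, 0.1]
opening: 0.0001
grip_force: 0.0
```

```bash
python3 -c "
from h import *
alpha();print(rel([*fing(-36,off=.02),.1145],54))"
```

```text
al -36.0 r 16.9 off 16.8 z 165.4  f along bar 0.1 push -1.0 up 0.1
(array([ 0.35,  0.14,  5.09, -0.02]), np.float64(53.9790633993021))
```

>>> servo_tool --increments '[[[0,0.3,0.1,0,0],[0,0.3,0.1,2,0],[0,0.3,0.1,4,0],[0,0.3,0.1,5,0],[0,0.3,0.1,5,0]]]'

```text
t: 9.2
tool_pos: [0.5562, 0.1513, 0.1192]
tool_rot: [-2.799, -1.426, 0.004]
contact_force: [0.9, -0.1, 0.3]
opening: 0.0003
grip_force: 0.0
```

```bash
python3 -c "
from h import *
alpha()
for a in (-40,-44,-47,-49,-51,-53): print(a,rel([*fing(a),.1145],a+90)[0])"
```

```text
al -36.0 r 19.7 off 21.0 z 119.2  f along bar 0.8 push 0.5 up 0.3
-40 [-0.52 -0.05  0.47  3.99]
-44 [-0.66  0.05  0.47  7.99]
-47 [-0.77  0.12  0.47 10.99]
-49 [-0.84  0.17  0.47 12.99]
-51 [-0.92  0.21  0.47 14.99]
-53 [-1.    0.25  0.47 16.99]
```

>>> servo_tool --increments '[[[0,-0.52,-0.05,0.3,4],[0,-0.66,0.05,0.4,8],[0,-0.77,0.12,0.4,11],[0,-0.84,0.17,0.4,13],[0,-0.92,0.21,0.4,15]]]'

```text
t: 9.7
tool_pos: [0.5543, 0.143, 0.1182]
tool_rot: [2.962, 1.046, 0.004]
contact_force: [-0.3, 0.1, 0.1]
opening: 0.0001
grip_force: 0.0
```

```bash
python3 -c "
from h import *
alpha()"
```

```text
al -51.1 r 18.8 off 18.7 z 118.2  f along bar -0.3 push -0.2 up 0.1
```

>>> servo_tool --increments '[[[0,-0.1,-0.04,0.1,0],[0,-0.17,-0.06,0.2,0],[0,-0.2,-0.06,0.2,1],[0,-0.2,-0.06,0.2,1]]]'

```text
t: 10.1
tool_pos: [0.5512, 0.1424, 0.1144]
tool_rot: [2.971, 1.022, 0.0]
contact_force: [0.5, -0.2, 0.6]
opening: -0.0002
grip_force: 0.0
```

```bash
python3 -c "
from h import *
alpha()"
```

```text
al -52.0 r 17.1 off 16.1 z 114.4  f along bar 0.5 push 0.3 up 0.6
```

>>> servo_tool --increments '[[[0,0.7,0,0,0],[0,0.7,0,-2,0],[0,0.7,0,-5,-4],[0,0.5,0,-9,-12],[0,-1,1,-12,-20]]]'

```text
t: 10.6
tool_pos: [0.5504, 0.1295, 0.2369]
tool_rot: [2.741, 1.534, 0.004]
contact_force: [0.8, 0.2, 0.3]
opening: -0.0002
grip_force: 0.0
```

```bash
python3 -c "
from h import *
print(rel([.5542,.0842,.2343],83.6))"
```

```text
(array([ -3.66,   2.69,   0.25, -25.15]), np.float64(58.44647372825078))
```

>>> servo_tool --increments '[[[0,-1.5,1,0,-8],[0,-3,2,0,-16],[0,-3.7,2.7,0,-25],[0,-3.7,2.7,0,-25],[0,-3.7,2.7,0,-25]]]'

```text
t: 11.1
tool_pos: [0.5529, 0.0829, 0.2343]
tool_rot: [-2.356, -2.078, -0.0]
contact_force: [0.5, 0.3, 0.4]
opening: 0.0002
grip_force: 0.0
```

```bash
python3 - <<'E'
from h import *
o,d=snap("wrist","w5.png");c=cam("wrist",d,o);im=d["img"]
for D in ((0,0),(2,0),(-2,0),(0,2),(0,-2)): print(D,np.round(fit(im,c,A+np.array(D)/1e3),1).tolist()[:2])
# white line direction: bright pixels inside the bar top
M=np.zeros(im.shape[:2],np.uint8);cv2.fillConvexPoly(M,cv2.convexHull(model(c,-58.2,A)[5:]).astype(int),1)
M=cv2.erode(M,np.ones((3,3)))
ys,xs=np.where((M>0)&(im.max(2)>110));print(len(xs))
P=np.array([toz(c,x,y,.109)[:2] for x,y in zip(xs,ys)])
w=np.linalg.svd(P-P.mean(0))[2][0];v=P.mean(0)-A
print("line dir",np.degrees(np.arctan2(w[1],w[0])),"from axis",np.degrees(np.arctan2(v[1],v[0])))
print(o["tool_pos"],rel([*B,.14],83.6))
E
```

```text
(0, 0) [[73.1, -56.0], [73.1, -58.0]]
(2, 0) [[70.2, -54.0], [69.5, -53.0]]
(-2, 0) [[61.8, -59.0], [61.8, -57.0]]
(0, 2) [[70.6, -55.0], [69.5, -57.0]]
(0, -2) [[68.4, -57.0], [68.4, -59.0]]
135
line dir -57.91530135127423 from axis -60.32556496870559
[0.55293827 0.0829274  0.23426422] (array([-8.08,  0.41,  9.42, -0.74]), np.float64(82.86092853595586))
```

The pointer now fits −58°, and stop 6 is at −58.2°, so all four clicks are done. Next is the button.

>>> servo_tool --increments '[[[0,-3,0.2,2,0],[0,-6,0.3,4,0],[0,-8.1,0.4,7,0],[0,-8.1,0.4,10,0],[0,-8.1,0.4,10,0]]]'

```text
t: 11.65
tool_pos: [0.5434, 0.0023, 0.1292]
tool_rot: [-2.349, -2.074, 0.01]
contact_force: [0.1, -0.0, -1.9]
opening: 0.0002
grip_force: 0.0
```

```bash
python3 -c "
from h import *
print(rel([*B,.119],83),ctrl.get_obs()['contact_force'])"
```

```text
(array([ 0.06,  0.35,  1.02, -0.12]), np.float64(82.87687454893587)) [ 0.08929263 -0.00372301 -1.87266946]
```

>>> servo_tool --increments '[[[0,0,0.3,0.4,0],[0,0,0.3,0.8,0],[0,0,0.3,1.1,0],[0,0,0.3,1.4,0],[0,0,0.3,1.4,0]]]'

```text
t: 12.15
tool_pos: [0.5499, 0.0016, 0.1205]
tool_rot: [2.353, 2.082, 0.0]
contact_force: [-0.5, 0.3, -0.6]
opening: -0.0001
grip_force: 0.0
```

>>> servo_tool --increments '[[[0,0,-0.3,0.2,0],[0,0,-0.3,0.4,0],[0,0,-0.3,0.6,0],[0,0,-0.3,0.7,0],[0,0,-0.3,0.8,0]]]'

```text
t: 12.65
tool_pos: [0.5471, 0.0018, 0.1129]
tool_rot: [2.353, 2.081, 0.001]
contact_force: [-3.2, 2.0, 11.7]
opening: 0.0002
grip_force: 5.8
```

>>> servo_tool --increments '[[[0,0,0,0.1,0],[0,0,0,0.15,0],[0,0,0,0.15,0]]]'

```text
t: 12.95
tool_pos: [0.5471, 0.0018, 0.1129]
tool_rot: [-2.353, -2.081, 0.0]
contact_force: [-5.9, 1.9, 13.5]
opening: 0.0003
grip_force: 6.6
```

>>> servo_tool --increments '[[[0,0,0,-0.5,0],[0,0,0,-1.5,0],[0,0,0,-4,0],[0,0,0,-8,0],[0,0,0,-12,0]]]'

```text
t: 13.45
tool_pos: [0.546, 0.0017, 0.2309]
tool_rot: [-2.352, -2.08, 0.003]
contact_force: [0.3, 0.3, 0.1]
opening: -0.0001
grip_force: 0.0
```

>>> servo_tool --increments '[[[0,3,0,0,0],[0,6,0,0,0],[0,8,0,0,0],[0,8,0,0,0],[0,8,0,0,0]]]'

```text
t: 13.95
tool_pos: [0.5564, 0.081, 0.2304]
tool_rot: [2.352, 2.082, -0.002]
contact_force: [0.1, -1.0, 0.4]
opening: 0.0002
grip_force: 0.0
```

```bash
python3 - <<'E'
from h import *
o,d=snap("wrist","w6.png");c=cam("wrist",d,o);im=d["img"]
print(np.round(fit(im,c,A),1).tolist(),o["contact_force"],o["tool_pos"])
E
```

```text
[[74.3, -56.0], [74.0, -58.0], [73.9, -57.0], [73.7, -59.0]] [ 0.06200131 -1.03312985  0.38067126] [0.55637265 0.08104891 0.23039791]
```

The button met its firm stop (no more travel at 13.5 N, height as predicted) and has been released. The pointer still sits in stop 6, so I'm handing in.

```bash
python3 -c "
from station import ctrl
print(ctrl.finish_job())"
```

```text
the job is handed in; nothing more can be done
None
```

Job handed in: the knob was pushed four clicks clockwise from stop 2 to stop 6 (the last click first hung halfway and took a second push), then the log button was pressed to its firm stop and released, in about 14 s, with nothing else touched as far as the forces and views showed.

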